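# Load the collar shuttle and hold it home

## Task

Drop the two brass collars into the blue cup of the loading shuttle while the shuttle is still clear of its plunger. Then push the shuttle along its slide against the sprung plunger until its nose sits solidly on the yellow hard stop, without slamming or forcing it, and finish while still holding it pressed there: do not let go, because the plunger would push it back. Leave the black collar and the plywood die block where they are.

Things in the scene. Friction and masses are not known exactly. Their poses are not given: they have to be found in the camera images.
- brass_a: Brass collar standing flat on the green mat (2 mm thick): outer diameter 24 mm, bore 12 mm, 16 mm high, 40 g. Origin at the centre of its underside, z up. To go into the cup.
- brass_b: Second brass collar, identical to the first. To go into the cup.
- black_c: Black plastic collar of the same size as the brass ones. Not wanted: leave it where it is.
- shuttle: Loose aluminium shuttle, 0.3 to 0.5 kg, between the slide's two low rails (1.5 mm play each side), sliding with 2 to 5 N of friction. Plate 150 (x) by 64 (y) by 12 mm; origin at the centre of its underside, z up, x = push direction. Nose plate 40 mm high across the front, face at x = +75 mm. Cup at x = +34, post at x = -50 mm. At the start the nose is 6 to 36 mm short of the plunger.
- cup_in (a point): Centre of the inner floor of the blue round cup on the shuttle (axes as the shuttle's), 15 mm above the shuttle's underside. Cup: outer diameter 64, inner diameter 58 mm, rim 39 mm above this point, open on top.
- post_mid (a point): Point in the middle of the shuttle's black handle post, 40 mm above the shuttle's underside. Post: 30 (shuttle x) by 24 (shuttle y) mm, from 28 mm below this point to 18 mm above it, free all round. Grip it from above across its 24 mm, or push on its rear face.
- station: Fixed loading station on the mat: steel bed 84 mm wide, 12 mm thick, from x = -170 mm; rails up to 22 mm high; at the far end a grey plunger block and a red machine housing (from x = 130 mm, 120 mm wide, 165 mm high). Origin on the bed's underside, exactly under the shuttle's origin when the shuttle is fully home; x = push direction, z up.
- stop: Hard stop fixed to the station: two yellow upright pads, 14 mm wide, 36 mm high, either side of the plunger. Origin midway between them, on the bed's top, in the plane of their front faces (station x = 75 mm); axes as the station's. The shuttle's nose meets both pads.
- plunger (a joint): Sprung steel plunger, 15 mm in diameter, between the stop pads, 26 mm above the bed's top. 0 = fully out (tip 18 mm ahead of the pads' faces); grows as it is pushed in (m); about 0.018 with the shuttle on the stop. Takes 3 N to start and 8.4 N at the stop (300 N/m); springs back when released.
- die_a: Bystander: plywood cutting-die block, 85 by 65 by 18 mm, with holes, flat on the mat. Origin under its centre.

How it is judged:
By the outcome, as a careful person would: the job done as asked, in the order asked, and still so for the second after the job is handed in, while the arm keeps its last pose, push and grip.
It also fails if it takes over 72 s, if anything falls off the work surface, if the arm or the gripper's body presses on something with over 40 N, if the wrist force passes 120 N, or if a joint passes its speed limit or range.

## Robot

A 6-joint arm with a two-finger parallel gripper is mounted at the origin on the work surface. World frame = base frame: x ahead of the robot, y to its left, z up, the work surface at z = 0. Lengths are in m, angles in rad, forces in N, time in s.
With the tool pointing down it reaches from about 0.225 to 0.875 m from the base axis. Payload 3.4 kg.
Tool frame: the origin (TCP) lies at the very end of the fingers, on their centre line; the grasp point (between the pads) lies 19 mm behind it; z points along the fingers, y is the line along which they close (so a half turn about z gives the same grasp; the last joint's range is limited). The gripper opens to 85 mm and grips with 20 to 120 N. Pads are 22 mm wide; open, the fingers measure 114 mm over their backs; the gripper's body (76 mm by 85 mm) begins 54 mm behind the grasp point. The pads swing forward as they close: fully open they stand 13 mm farther back than shut.
Start: joints at [1.229, 0.276, 1.505, -0, 1.361, -0.121], TCP at [0.126, 0.561, 0.231] pointing down, gripper open.
Joint ranges: [-2.89, 2.89], [-0.75, 2.08], [0.22, 2.7], [-1.18, 4.32], [0.11, 2.71], [-2.7, 2.7]. Speed limits (rad/s): [2.57, 2.57, 3.14, 3.14, 3.14, 3.14].

## Interface

Orientations are given as a rotation vector (axis times angle).
In Python, from bench import robot, status, workorder, capture gives the robot as it stands (robot), with the cameras as plain functions, the readings (status) and the job (workorder).
- The arm moves only by the shell command python3 drive.py FILE, which reads ROWS from the file FILE. ROWS is one flat JSON list of numbers that holds 1 to 12 rows one after another, with no inner brackets; each row has 5 numbers: the finger opening in m, then dx, dy, dz in fractions of the full range, 1 being 750 mm, then a turn about the tool's z in shares of pi rad (1.0 is pi rad); each row is the pose to reach, as a shift and turn from the pose commanded when the command began, along the tool's axes at that moment; what a row does not reach only later rows make up. A row lasts 1/12 s, in which the tool goes at most 0.0417 m and 0.125 rad, less where a joint would pass 70% of its speed; a pose out of reach is approached as far as the arm can. The fingers move at their own pace and stop on an object; the grip force is fixed at half the most. Time passes only in rows, so rows that do not move let the fingers close. It prints the time, the measured TCP pose, the force, the opening and the grip force at its end. A shift or turn number past 1, either way, is cut back to 1. Input that does not fit is refused with a message, and nothing moves.
- status.state(): the state, without advancing time (a new reading comes with each control period).
- capture(name): name is "scene" or "top"; returns a dict with "image" (480x640x3 uint8, red, green, blue), "mtx" (3x3 intrinsics, pixels), "eye" and "attitude" of the camera in the world. Camera axes: x right, y down, z forward; pixel columns grow to the right and rows downward; lengths in m; the calibration is good to about 2 mm. A picture is of the moment at which its call begins. There is no depth.
- workorder.finish_job(): hands the job in; it is judged then, once.
The state is a dict: "time": time; "joint_positions": joint angles; "joint_velocities": joint speeds; "effort": joint torques, N m; "tool_pos": TCP position; "ee_rot": TCP orientation; "force": force on the tool from outside, world axes, zero at the start; "ft_torque": the same for the moment, N m; "grip_width": finger opening in m; "finger_force": force on a finger pad.
Only numpy, scipy, OpenCV 4.12 (cv2) and the standard library are available. Lean on these libraries where they do the work, as an engineer would, in place of code of your own. Each camera call takes 0.05 s, during which the arm holds its last target. There are 200 camera calls.

## Working session

There is one attempt and no reset: what is moved stays moved. The work goes in short steps, Python scripts to look and compute and a shell command to move; the robot and the scene stay as the last step left them, time stands still between calls to the robot, and variables do not carry over. Pictures are saved under pics/ and viewed, at most 10 in all, crops included, and the job is handed in when it is done.

```bash
ls; mkdir -p pics
python3 - <<'E'
from bench import robot, status, workorder, capture
import cv2
for n in("scene","top"):
    c=capture(n); cv2.imwrite(f"pics/{n}0.png",c["image"][:,:,::-1]); print(n,c["mtx"],c["eye"],c["attitude"])
s=status.state();print(s["time"],s["tool_pos"],s["ee_rot"],s["grip_width"],s["force"])
E
```

```text
bench.py
drive.py
pics
scene [[530.10160166   0.         321.58473094]
 [  0.         530.10160166 243.60522743]
 [  0.           0.           1.        ]] [ 1.13987538 -0.20527815  0.54632746] [-1.7216455  -1.60281875  0.77010101]
top [[459.78853081   0.         319.00959056]
 [  0.         459.78853081 243.52697834]
 [  0.           0.           1.        ]] [ 0.3901909  -0.11977741  0.91686247] [-2.15070035  2.12161463 -0.17780389]
0.1 [0.12576319 0.56059119 0.23053607] [-3.46044450e-01 -3.12209941e+00  2.49315820e-03] 0.08535756514135322 [-0.15494261  0.44321813 -0.22295047]
```

View pics/top0.png

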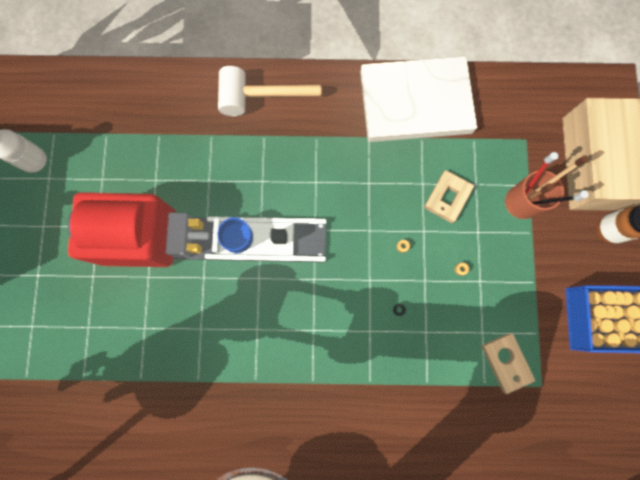

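View pics/scene0.png

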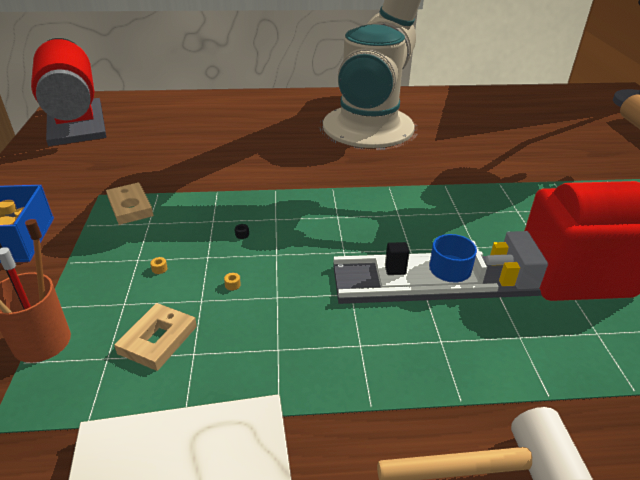

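Top view: brass collars at about (403,246) and (462,269), black collar at (399,310), cup at (235,235), post at (279,237) and red housing on the left, so the push is leftwards in the image. The scene view shows the same layout: brass at (232,281) and (158,265), post at (397,258), cup at (453,257).

```bash
cat > h.py <<'E'
from bench import robot, status, workorder, capture
import numpy as np, cv2
from scipy.spatial.transform import Rotation as R
def ray(c,uv):
    d=R.from_rotvec(c["attitude"]).as_matrix()@np.linalg.solve(c["mtx"],[*uv,1.]); return np.array(c["eye"]),d
def atz(c,uv,z):
    e,d=ray(c,uv); return e+d*(z-e[2])/d[2]
def tri(c1,u1,c2,u2):
    e1,d1=ray(c1,u1);e2,d2=ray(c2,u2)
    t=np.linalg.lstsq(np.c_[d1,-d2],e2-e1,rcond=None)[0]; a,b=e1+t[0]*d1,e2+t[1]*d2
    return (a+b)/2,np.linalg.norm(a-b)
def blobs(img,lo,hi,roi,amin=15):
    x0,y0,x1,y1=roi; m=cv2.inRange(cv2.cvtColor(img,cv2.COLOR_RGB2HSV)[y0:y1,x0:x1],lo,hi)
    m=cv2.morphologyEx(m,cv2.MORPH_CLOSE,np.ones((7,7)))
    n,_,s,c=cv2.connectedComponentsWithStats(m)
    return [(c[i]+[x0,y0],s[i]) for i in range(1,n) if s[i,4]>=amin]
def totool(d):
    return R.from_rotvec(status.state()["ee_rot"]).inv().apply(d)
E
python3 - <<'E'
from h import *
np.set_printoptions(precision=4,suppress=True)
t=capture("top");s=capture("scene")
Y=((12,110,90),(32,255,255));B=((100,120,40),(125,255,255));K=((0,0,0),(179,255,45))
def show(n,l,r1,r2):
    a=blobs(t["image"],*l,r1);b=blobs(s["image"],*l,r2)
    for p in a: print(n,"top",p[0],p[1])
    for p in b: print(n,"scene",p[0],p[1])
    for p in a:
        for q in b: 
            P,g=tri(t,p[0],s,q[0])
            if g<.012: print("   ",P,g)
show("brass",Y,(390,232,475,280),(145,250,245,295))
show("cup",B,(205,205,262,262),(425,225,485,290))
show("post",K,(262,222,295,252),(380,238,413,280))
show("yellow",Y,(180,210,210,260),(480,235,525,290))
# enlarged crops
a=cv2.resize(t["image"][195:280,160:340],None,fx=4.4,fy=4.4,interpolation=cv2.INTER_CUBIC)
cv2.imwrite("pics/c1.png",a[:,:,::-1])
a=cv2.resize(s["image"][220:310,325:525],None,fx=4,fy=4,interpolation=cv2.INTER_CUBIC)
cv2.imwrite("pics/c2.png",a[:,:,::-1])
E
```

```text
brass top [403.0504 245.5126] [  7   8  13  12 119]
brass top [461.7578 268.375 ] [ 65  31  14  12 128]
brass scene [158.5404 264.9362] [  5   7  18  17 235]
brass scene [231.9835 280.8595] [ 79  23  17  17 242]
    [ 0.5386 -0.2864  0.0136] 0.0020125486816180704
    [ 0.4943 -0.4016  0.0137] 0.0020606387600072356
cup top [234.2783 234.3499] [ 14  12  32  35 866]
cup scene [452.2902 257.293 ] [   5    9   47   48 1833]
    [0.5495 0.0422 0.0515] 0.0001637716842866329
post scene [396.3792 258.1012] [  6   4  23  33 662]
yellow top [194.9225 223.4961] [  8   9  15  10 129]
yellow top [193.4087 247.9826] [  6  34  15   9 115]
yellow scene [499.2927 248.239 ] [ 10   7  19  13 205]
yellow scene [509.0075 273.475 ] [ 19  27  21  24 400]
    [0.5631 0.1076 0.0769] 0.008273272239296275
    [0.573  0.1233 0.0358] 0.0005624487764220088
    [0.5237 0.1226 0.0442] 0.003338570653493829
```

View pics/c1.png

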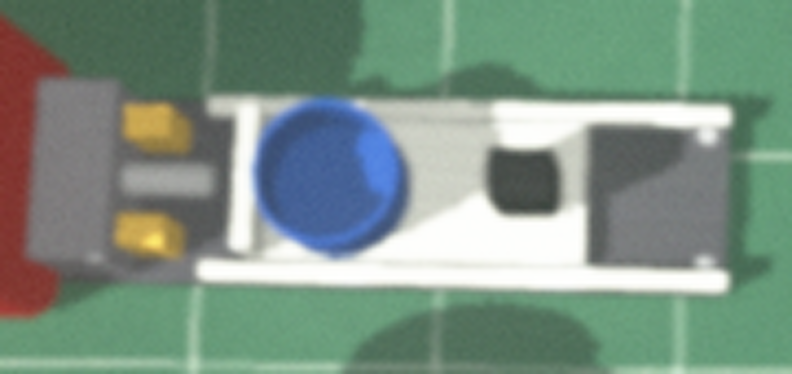

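View pics/c2.png

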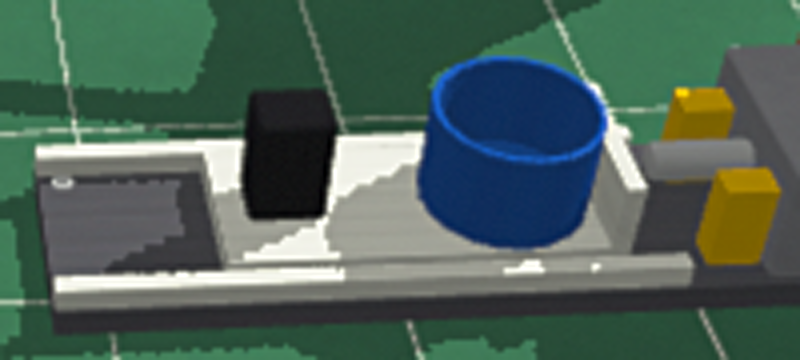

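Both crops show the same thing. In c1 the rail ends are at about (730,113) and (727,281), the post top spans 488–560, the nose face is near x=235 and the plunger tip near x=213, both in crop pixels. Next I'll compute the slide axis and the targets.

Run:
```python
from h import *
np.set_printoptions(precision=4,suppress=True)
t=capture("top")
f=lambda u,v,z: atz(t,(u/4.4+160-.4,v/4.4+195-.4),z)
p=[f(210,103,.024),f(730,109,.024),f(200,270,.024),f(727,282,.024)]
print("rails",*p)
d=p[0]-p[1];e=p[2]-p[3]; print("angles",np.degrees(np.arctan2(d[1],d[0])),np.degrees(np.arctan2(e[1],e[0])))
cup=f(331,177,.068);print("cup rim",cup)
y=blobs(t["image"],(12,110,90),(32,255,255),(180,210,210,260));print("pads",[atz(t,b[0],.04) for b in y])
print("post top",f(524,182,.072),"rear plate",f(587,190,.026),"nose",f(233,178,.054),"tip",f(213,181,.040))
print("pad front tops", f(176,122,.05),f(170,235,.05))
s=capture("scene");g=lambda u,v,z: atz(s,(u/4+325-.4,v/4+220-.4),z)
print("scene post top c",g(292,104,.072),"cup",g(519,108,.068),"rail near",g(53,283,.024),g(690,258,.024),"rearplate",g(205,155,.026),g(225,262,.026))
for b,(u,v) in {"a":(403.05,245.5),"b":(461.76,268.4)}.items(): print(b,atz(t,(u,v),.0165))
print("tool delta to a:",totool(np.array([.5385,-.2865,.12])-status.state()["tool_pos"]))
```

```text
rails [0.5868 0.1023 0.024 ] [ 0.5873 -0.1323  0.024 ] [0.5108 0.1027 0.024 ] [ 0.5086 -0.1319  0.024 ]
angles 90.12442312173883 89.47235695707153
cup rim [0.5456 0.0381 0.068 ]
pads [array([0.572 , 0.1219, 0.04  ]), array([0.5238, 0.1219, 0.04  ])]
post top [ 0.5438 -0.0446  0.072 ] rear plate [ 0.549  -0.0688  0.026 ] nose [0.5471 0.0831 0.054 ] tip [0.5482 0.0952 0.04  ]
pad front tops [0.5724 0.1103 0.05  ] [0.5224 0.1101 0.05  ]
scene post top c [ 0.5425 -0.0408  0.072 ] cup [0.5449 0.0437 0.068 ] rail near [ 0.5807 -0.1306  0.024 ] [0.5821 0.1051 0.024 ] rearplate [ 0.5143 -0.0647  0.026 ] [ 0.5756 -0.0672  0.026 ]
a [ 0.5381 -0.2869  0.0165]
b [ 0.494  -0.4018  0.0165]
tool delta to a: [-0.5882 -0.7364  0.1114]
```

The manual's scale: shifts go in shares of 750 mm and turns go in shares of pi rad. Converting my numbers, -0.736 m is -0.9813, -0.588 m is -0.784, 1.35 rad is 0.4297.

```bash
echo '[0.06, -0.784, -0.9813, 0.0667, 0.4297, 0.06, -0.784, -0.9813, 0.0667, 0.4297, 0.06, -0.784, -0.9813, 0.0667, 0.4297, 0.06, -0.784, -0.9813, 0.0667, 0.4297, 0.06, -0.784, -0.9813, 0.0667, 0.4297, 0.06, -0.784, -0.9813, 0.0667, 0.4297, 0.06, -0.784, -0.9813, 0.0667, 0.4297, 0.06, -0.784, -0.9813, 0.0667, 0.4297, 0.06, -0.784, -0.9813, 0.0667, 0.4297, 0.06, -0.784, -0.9813, 0.0667, 0.4297, 0.06, -0.784, -0.9813, 0.0667, 0.4297, 0.06, -0.784, -0.9813, 0.0667, 0.4297]' > m.json && python3 drive.py m.json
cat >> h.py <<'E'
def left(P):
    s=status.state(); x=R.from_rotvec(s["ee_rot"]).as_matrix()[:,0]
    print("delta",totool(np.array(P)-s["tool_pos"]).round(4),"yaw",np.arctan2(x[1],x[0]).round(4),"tcp",np.round(s["tool_pos"],4),"w",round(s["grip_width"],4))
E
python3 -c "
from h import *
left([.5385,-.2865,.08])"
```

```text
time: 1.3
tool_pos: [0.3449, 0.1103, 0.2051]
ee_rot: [2.225, 2.217, 0.002]
force: [1.3, 0.2, -0.0]
grip_width: 0.06
finger_force: 0.0
delta [-0.3962  0.1947  0.1252] yaw 1.5675 tcp [0.3449 0.1103 0.2051] w 0.06
```

Scaled: -0.396 m is -0.528, 0.195 m is 0.26.

```bash
echo '[0.06, -0.528, 0.26, 0.1667, 0, 0.06, -0.528, 0.26, 0.1667, 0, 0.06, -0.528, 0.26, 0.1667, 0, 0.06, -0.528, 0.26, 0.1667, 0, 0.06, -0.528, 0.26, 0.1667, 0, 0.06, -0.528, 0.26, 0.1667, 0, 0.06, -0.528, 0.26, 0.1667, 0, 0.06, -0.528, 0.26, 0.1667, 0, 0.06, -0.528, 0.26, 0.1667, 0, 0.06, -0.528, 0.26, 0.1667, 0, 0.06, -0.528, 0.26, 0.1667, 0, 0.06, -0.528, 0.26, 0.1667, 0]' > m.json && python3 drive.py m.json
echo '[0.06, 0, 0, 0, 0, 0.06, 0, 0, 0, 0]' > m.json && python3 drive.py m.json >/dev/null
python3 -c "
from h import *
left([.5385,-.2865,.004])"
```

```text
time: 2.3
tool_pos: [0.5428, -0.2911, 0.0772]
ee_rot: [2.222, 2.214, -0.002]
force: [0.8, 0.9, 0.5]
grip_width: 0.0605
finger_force: 0.0
delta [-0.0033 -0.0003  0.0752] yaw 1.5701 tcp [ 0.5389 -0.2833  0.0792] w 0.0598
```

Scaled: 0.075 m is 0.1, 0.06 m is 0.08.

```bash
echo '[0.06, -0.004, 0, 0.0467, 0, 0.06, -0.004, 0, 0.08, 0, 0.06, -0.004, 0, 0.1, 0, 0.06, -0.004, 0, 0.1, 0, 0.06, -0.004, 0, 0.1, 0, 0.01, -0.004, 0, 0.1, 0, 0.01, -0.004, 0, 0.1, 0, 0.01, -0.004, 0, 0.1, 0, 0.01, -0.004, 0, 0.1, 0, 0.01, -0.004, 0, 0.1, 0, 0.01, -0.004, 0, 0.1, 0, 0.01, -0.004, 0, 0.1, 0]' > m.json && python3 drive.py m.json
echo '[0.01, 0, 0, 0, 0, 0.01, 0, 0, -0.0267, 0, 0.01, 0, 0, -0.08, 0, 0.01, 0, 0, -0.1333, 0, 0.01, 0, 0, -0.16, 0, 0.01, 0, 0, -0.16, 0, 0.01, 0, 0, -0.16, 0]' > m.json && python3 drive.py m.json
python3 - <<'E'
from h import *
left([.5455,.049,.076])
for n in("scene","top"):
    c=capture(n);x=c["image"][180:300,130:290] if n=="scene" else c["image"][180:300,330:490]
    cv2.imwrite(f"pics/g_{n}.png",cv2.resize(x,None,fx=4,fy=4)[:,:,::-1])
E
```

```text
time: 3.47
tool_pos: [0.5405, -0.2871, 0.0068]
ee_rot: [2.22, 2.219, 0.001]
force: [-1.0, 0.6, 5.0]
grip_width: 0.0205
finger_force: 58.5
time: 4.05
tool_pos: [0.5404, -0.2873, 0.127]
ee_rot: [2.218, 2.218, 0.001]
force: [-0.7, -0.1, -0.5]
grip_width: 0.0208
finger_force: 59.1
delta [0.3365 0.0049 0.0502] yaw 1.5708 tcp [ 0.5404 -0.2873  0.127 ] w 0.0208
```

View pics/g_scene.png

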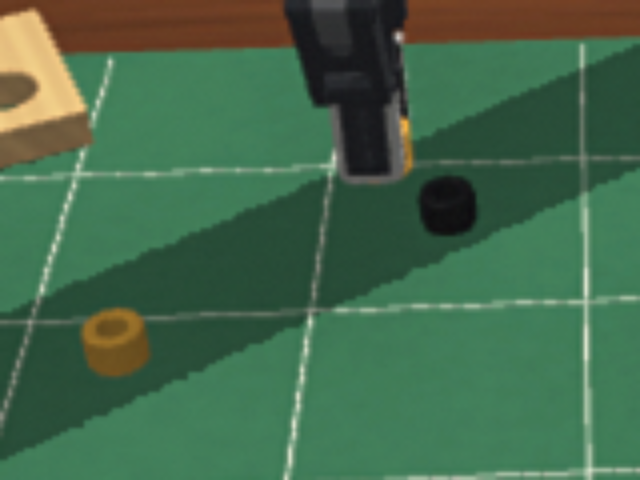

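The collar is held between the finger pads at crop (375,150), with the black collar and the second brass collar untouched. Next I'll carry it to the cup.

Scaled: 0.332 m is 0.4427, 0.08 m is 0.1067.

```bash
echo '[0.01, 0.0533, 0.0067, 0, 0, 0.01, 0.1067, 0.0067, 0, 0, 0.01, 0.16, 0.0067, 0, 0, 0.01, 0.2133, 0.0067, 0, 0, 0.01, 0.2667, 0.0067, 0, 0, 0.01, 0.32, 0.0067, 0, 0, 0.01, 0.3733, 0.0067, 0, 0, 0.01, 0.4133, 0.0067, 0, 0, 0.01, 0.4333, 0.0067, 0, 0, 0.01, 0.4427, 0.0067, 0, 0, 0.01, 0.4427, 0.0067, 0, 0, 0.01, 0.4427, 0.0067, 0, 0]' > m.json && python3 drive.py m.json
echo '[0.01, 0, 0, 0.0333, 0, 0.01, 0, 0, 0.0587, 0, 0.01, 0, 0, 0.0587, 0, 0.01, 0, 0, 0.0587, 0]' > m.json && python3 drive.py m.json
python3 - <<'E'
from h import *
left([.5455,.045,.083])
s=capture("scene");t=capture("top")
a=cv2.resize(s["image"][160:300,370:540],None,fx=2.35,fy=2.35,interpolation=2);b=cv2.resize(t["image"][170:310,150:320],(a.shape[1],a.shape[0]),interpolation=2)
cv2.imwrite("pics/d1.png",np.hstack([a,b])[:,:,::-1])
E
```

```text
time: 5.15
tool_pos: [0.544, 0.0447, 0.1237]
ee_rot: [-2.22, -2.221, 0.003]
force: [0.2, -0.2, -0.6]
grip_width: 0.0212
finger_force: 59.1
time: 5.48
tool_pos: [0.5437, 0.0438, 0.0798]
ee_rot: [-2.222, -2.218, 0.004]
force: [-0.0, 0.2, -0.3]
grip_width: 0.0204
finger_force: 59.1
delta [ 0.0012  0.0017 -0.0032] yaw 1.569 tcp [0.5437 0.0438 0.0798] w 0.0204
```

View pics/d1.png

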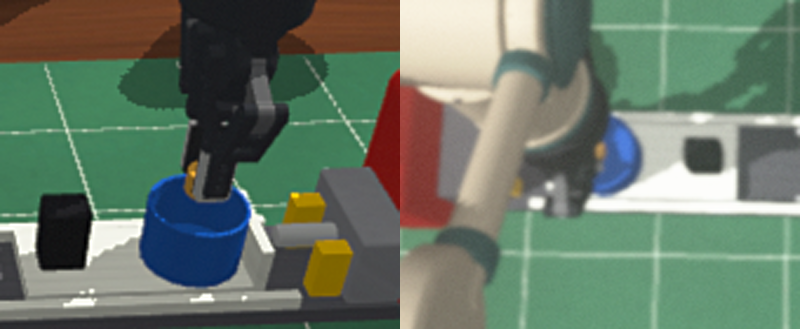

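The collar hangs over the cup mouth: crop (195,180), cup mouth 148–250. Releasing.

Scaled: -0.06 m is -0.08, -0.04 m is -0.0533.

```bash
echo '[0.05, 0, 0.0013, 0, 0, 0.05, 0, 0.0013, 0, 0, 0.05, 0, 0.0013, 0, 0, 0.05, 0, 0.0013, 0, 0, 0.06, 0, 0, -0.0533, 0, 0.06, 0, 0, -0.08, 0, 0.06, 0, 0, -0.08, 0]' > m.json && python3 drive.py m.json
echo '[0.06, -0.0533, 0, 0, 0, 0.06, -0.1067, 0, 0, 0, 0.06, -0.16, 0, 0, 0, 0.06, -0.2133, 0, 0, 0, 0.06, -0.2667, 0, 0, 0, 0.06, -0.32, 0, 0, 0, 0.06, -0.3733, 0, 0, 0, 0.06, -0.4267, 0, 0, 0, 0.06, -0.4667, 0, 0, 0]' > m.json && python3 drive.py m.json
python3 - <<'E'
from h import *
left([.4945,-.4017,.06])
s=capture("scene");t=capture("top")
a=cv2.resize(s["image"][160:300,370:540],None,fx=2.35,fy=2.35,interpolation=2);b=cv2.resize(t["image"][170:310,150:320],(a.shape[1],a.shape[0]),interpolation=2)
cv2.imwrite("pics/d2.png",np.hstack([a,b])[:,:,::-1])
E
```

```text
time: 6.17
tool_pos: [0.548, 0.0452, 0.1456]
ee_rot: [2.216, 2.217, 0.01]
force: [0.6, 1.0, 0.1]
grip_width: 0.06
finger_force: 0.0
time: 6.92
tool_pos: [0.5441, -0.3081, 0.1403]
ee_rot: [2.222, 2.22, -0.001]
force: [0.1, 0.0, 0.6]
grip_width: 0.0601
finger_force: 0.0
delta [-0.0936 -0.0495  0.0804] yaw 1.5696 tcp [ 0.5441 -0.3081  0.1403] w 0.0601
```

View pics/d2.png

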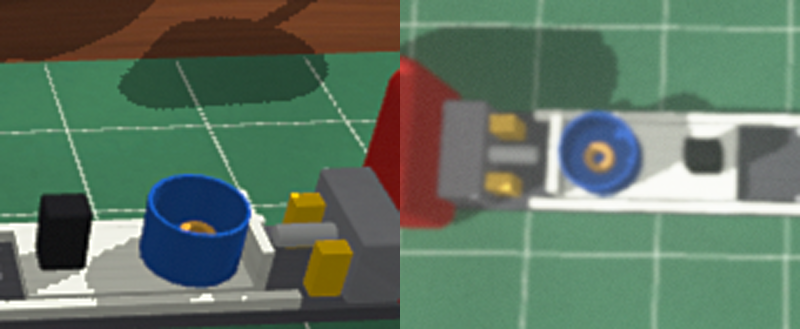

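The first collar lies in the cup (top half of the view: (598,156)), and the shuttle hasn't moved. Now the second one.

Scaled: -0.094 m is -0.1253, 0.08 m is 0.1067.

```bash
echo '[0.06, -0.0467, -0.0267, 0.0267, 0, 0.06, -0.0933, -0.0533, 0.0667, 0, 0.06, -0.1253, -0.066, 0.1067, 0, 0.06, -0.1253, -0.066, 0.1067, 0, 0.06, -0.1253, -0.066, 0.1067, 0, 0.06, -0.1253, -0.066, 0.1067, 0]' > m.json && python3 drive.py m.json
python3 -c "
from h import *
left([.4945,-.4017,.006])"
```

```text
time: 7.52
tool_pos: [0.4951, -0.3978, 0.0603]
ee_rot: [-2.221, -2.219, -0.002]
force: [0.6, 0.0, 0.2]
grip_width: 0.0595
finger_force: 0.0
delta [-0.0041 -0.0006  0.0543] yaw 1.5701 tcp [ 0.4951 -0.3978  0.0603] w 0.0595
```

Scaled: 0.055 m is 0.0733, 0.03 m is 0.04.

```bash
echo '[0.06, -0.004, 0, 0.04, 0, 0.06, -0.004, 0, 0.0733, 0, 0.06, -0.004, 0, 0.0733, 0, 0.06, -0.004, 0, 0.0733, 0, 0.01, -0.004, 0, 0.0733, 0, 0.01, -0.004, 0, 0.0733, 0, 0.01, -0.004, 0, 0.0733, 0, 0.01, -0.004, 0, 0.0733, 0, 0.01, -0.004, 0, 0.0733, 0, 0.01, -0.004, 0, 0.0733, 0, 0.01, -0.004, 0, 0.0733, 0]' > m.json && python3 drive.py m.json
echo '[0.01, 0, 0, 0, 0, 0.01, 0, 0, -0.0267, 0, 0.01, 0, 0, -0.08, 0, 0.01, 0, 0, -0.1333, 0, 0.01, 0, 0, -0.16, 0, 0.01, 0, 0, -0.16, 0, 0.01, 0, 0, -0.16, 0]' > m.json && python3 drive.py m.json
python3 -c "
from h import *
left([.546,.031,.081])"
```

```text
time: 8.43
tool_pos: [0.4963, -0.4024, 0.008]
ee_rot: [2.219, 2.219, 0.001]
force: [0.2, 1.9, 5.5]
grip_width: 0.021
finger_force: 58.6
time: 9.02
tool_pos: [0.4958, -0.4025, 0.1281]
ee_rot: [2.218, 2.218, 0.0]
force: [-0.4, 0.4, -0.0]
grip_width: 0.0207
finger_force: 59.0
delta [0.4336 0.05   0.0459] yaw 1.5707 tcp [ 0.4958 -0.4025  0.1281] w 0.0207
```

Scaled: 0.4335 m is 0.578, 0.42 m is 0.56.

```bash
echo '[0.01, 0.0533, 0.0267, 0, 0, 0.01, 0.1067, 0.0533, 0, 0, 0.01, 0.16, 0.0667, 0, 0, 0.01, 0.2133, 0.0667, 0, 0, 0.01, 0.2667, 0.0667, 0, 0, 0.01, 0.32, 0.0667, 0, 0, 0.01, 0.3733, 0.0667, 0, 0, 0.01, 0.4267, 0.0667, 0, 0, 0.01, 0.48, 0.0667, 0, 0, 0.01, 0.5333, 0.0667, 0, 0, 0.01, 0.56, 0.0667, 0, 0, 0.01, 0.578, 0.0667, 0, 0]' > m.json && python3 drive.py m.json
echo '[0.01, 0, 0, 0, 0, 0.01, 0, 0, 0.0333, 0, 0.01, 0, 0, 0.06, 0, 0.01, 0, 0, 0.06, 0, 0.01, 0, 0, 0.06, 0]' > m.json && python3 drive.py m.json
python3 -c "
from h import *
left([.546,.031,.081])"
```

```text
time: 10.02
tool_pos: [0.5432, 0.0345, 0.1241]
ee_rot: [-2.216, -2.222, 0.003]
force: [0.2, -0.4, -0.5]
grip_width: 0.0207
finger_force: 59.0
time: 10.43
tool_pos: [0.5439, 0.0305, 0.0794]
ee_rot: [-2.221, -2.218, 0.005]
force: [-0.0, -1.0, -0.6]
grip_width: 0.021
finger_force: 59.0
delta [ 0.0005  0.0021 -0.0016] yaw 1.5696 tcp [0.5439 0.0305 0.0794] w 0.021
```

Release, rise, then back off toward a point above the post.

Scaled: -0.16 m is -0.2133, -0.12 m is -0.16.

```bash
echo '[0.05, 0, 0.0027, 0, 0, 0.05, 0, 0.0027, 0, 0, 0.05, 0, 0.0027, 0, 0, 0.05, 0, 0.0027, 0, 0, 0.06, 0, 0, -0.0533, 0, 0.06, 0, 0, -0.08, 0, 0.06, -0.0533, 0, -0.08, 0, 0.06, -0.1067, 0, -0.08, 0, 0.06, -0.16, 0, -0.08, 0, 0.06, -0.2133, 0, -0.08, 0, 0.06, -0.2133, 0, -0.08, 0]' > m.json && python3 drive.py m.json
python3 - <<'E'
from h import *
s=capture("scene");t=capture("top")
print([tri(t,p[0],s,q[0]) for p in blobs(t["image"],(100,120,40),(125,255,255),(205,205,262,262)) for q in blobs(s["image"],(100,120,40),(125,255,255),(425,225,485,290))])
left([.545,-.043,.036])
a=cv2.resize(s["image"][160:300,370:540],None,fx=2.35,fy=2.35,interpolation=2);b=cv2.resize(t["image"][170:310,150:320],(a.shape[1],a.shape[0]),interpolation=2)
cv2.imwrite("pics/d3.png",np.hstack([a,b])[:,:,::-1])
E
```

```text
time: 11.35
tool_pos: [0.546, -0.1356, 0.1417]
ee_rot: [2.223, 2.212, -0.003]
force: [0.8, 0.8, 0.8]
grip_width: 0.06
finger_force: 0.0
[(array([0.53310477, 0.0392878 , 0.03765225]), np.float64(0.01863208430124386))]
delta [ 0.0869 -0.0005  0.1052] yaw 1.5674 tcp [ 0.5451 -0.1299  0.1412] w 0.0599
```

View pics/d3.png

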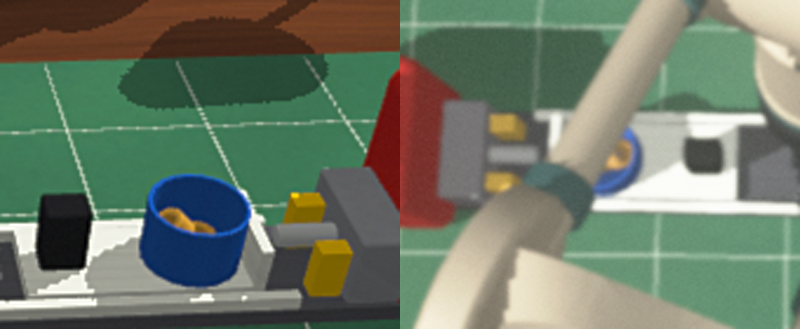

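Both collars are in the cup: scene-half pixels (172,218) and (203,228), with the second leaning on the first. Next I'll grip the post.

Scaled: 0.105 m is 0.14, 0.04 m is 0.0533.

```bash
echo '[0.06, 0.0533, 0, 0.0267, 0, 0.06, 0.1, 0, 0.04, 0, 0.06, 0.116, 0, 0.0533, 0, 0.06, 0.116, 0, 0.08, 0, 0.06, 0.116, 0, 0.1133, 0, 0.06, 0.116, 0, 0.14, 0, 0.06, 0.116, 0, 0.14, 0, 0.06, 0.116, 0, 0.14, 0]' > m.json && python3 drive.py m.json
python3 -c "
from h import *
left([.545,-.043,.036])"
```

```text
time: 12.12
tool_pos: [0.5442, -0.0401, 0.0353]
ee_rot: [-2.218, -2.222, 0.002]
force: [-0.2, 0.4, 0.3]
grip_width: 0.0599
finger_force: 0.0
delta [-0.003   0.0008 -0.0007] yaw 1.5724 tcp [ 0.5442 -0.0401  0.0353] w 0.0599
```

Scaled: -0.002 m is -0.0027, 0.001 m is 0.0013.

```bash
echo '[0.04, -0.0027, 0.0013, 0, 0, 0.03, -0.0027, 0.0013, 0, 0, 0.01, -0.0027, 0.0013, 0, 0, 0.01, -0.0027, 0.0013, 0, 0, 0.01, -0.0027, 0.0013, 0, 0, 0.01, -0.0027, 0.0013, 0, 0, 0.01, -0.0027, 0.0013, 0, 0]' > m.json && python3 drive.py m.json
echo '[0.01, 0.0013, 0, 0, 0, 0.01, 0.0027, 0, 0, 0, 0.01, 0.004, 0, 0, 0, 0.01, 0.0053, 0, 0, 0, 0.01, 0.0067, 0, 0, 0, 0.01, 0.008, 0, 0, 0, 0.01, 0.008, 0, 0, 0]' > m.json && python3 drive.py m.json
```

```text
time: 12.7
tool_pos: [0.5474, -0.0436, 0.0374]
ee_rot: [2.22, 2.219, 0.003]
force: [-0.9, 1.4, 6.4]
grip_width: 0.0237
finger_force: 59.8
time: 13.28
tool_pos: [0.5476, -0.0394, 0.0374]
ee_rot: [2.216, 2.219, 0.0]
force: [1.1, -5.6, 4.7]
grip_width: 0.0233
finger_force: 59.7
```

Scaled: 0.008 m is 0.0107, 0.007 m is 0.0093.

```bash
for i in 1; do echo '[0.01, 0.0013, 0, 0, 0, 0.01, 0.0027, 0, 0, 0, 0.01, 0.004, 0, 0, 0, 0.01, 0.0053, 0, 0, 0, 0.01, 0.0067, 0, 0, 0, 0.01, 0.008, 0, 0, 0, 0.01, 0.0093, 0, 0, 0, 0.01, 0.0107, 0, 0, 0, 0.01, 0.0107, 0, 0, 0]' > m.json && python3 drive.py m.json; done
echo '[0.01, 0.0013, 0, 0, 0, 0.01, 0.0027, 0, 0, 0, 0.01, 0.004, 0, 0, 0, 0.01, 0.0053, 0, 0, 0, 0.01, 0.0067, 0, 0, 0, 0.01, 0.008, 0, 0, 0, 0.01, 0.008, 0, 0, 0]' > m.json && python3 drive.py m.json
```

```text
time: 14.03
tool_pos: [0.5476, -0.0314, 0.0374]
ee_rot: [2.216, 2.219, 0.0]
force: [-0.6, -4.8, 5.8]
grip_width: 0.0231
finger_force: 59.7
time: 14.62
tool_pos: [0.5478, -0.0266, 0.0374]
ee_rot: [2.215, 2.219, -0.002]
force: [0.3, -9.7, 5.2]
grip_width: 0.0234
finger_force: 59.7
```

Scaled: 0.006 m is 0.008, 0.005 m is 0.0067.

```bash
echo '[0.01, 0.0013, 0, 0, 0, 0.01, 0.0027, 0, 0, 0, 0.01, 0.004, 0, 0, 0, 0.01, 0.0053, 0, 0, 0, 0.01, 0.0067, 0, 0, 0, 0.01, 0.008, 0, 0, 0, 0.01, 0.008, 0, 0, 0]' > m.json && python3 drive.py m.json
echo '[0.01, 0.0007, 0, 0, 0, 0.01, 0.0013, 0, 0, 0, 0.01, 0.002, 0, 0, 0, 0.01, 0.0027, 0, 0, 0, 0.01, 0.0033, 0, 0, 0, 0.01, 0.004, 0, 0, 0, 0.01, 0.004, 0, 0, 0]' > m.json && python3 drive.py m.json
```

```text
time: 15.2
tool_pos: [0.5479, -0.021, 0.0375]
ee_rot: [2.214, 2.219, -0.002]
force: [0.0, -11.2, 4.3]
grip_width: 0.0233
finger_force: 59.7
time: 15.78
tool_pos: [0.5479, -0.0184, 0.0375]
ee_rot: [2.213, 2.219, -0.003]
force: [-0.2, -11.5, 5.4]
grip_width: 0.0231
finger_force: 59.7
```

Scaled: 0.002 m is 0.0027, 0.0015 m is 0.002.

```bash
echo '[0.01, 0.0007, 0, 0, 0, 0.01, 0.0013, 0, 0, 0, 0.01, 0.002, 0, 0, 0, 0.01, 0.0027, 0, 0, 0, 0.01, 0.0027, 0, 0, 0]' > m.json && python3 drive.py m.json
echo '[0.01, 0.0007, 0, 0, 0, 0.01, 0.0013, 0, 0, 0, 0.01, 0.002, 0, 0, 0, 0.01, 0.002, 0, 0, 0]' > m.json && python3 drive.py m.json
```

```text
time: 16.2
tool_pos: [0.5479, -0.0165, 0.0375]
ee_rot: [2.213, 2.219, -0.003]
force: [0.0, -12.3, 5.5]
grip_width: 0.0231
finger_force: 59.7
time: 16.53
tool_pos: [0.548, -0.0151, 0.0376]
ee_rot: [2.213, 2.219, -0.003]
force: [-0.2, -13.0, 5.1]
grip_width: 0.023
finger_force: 59.7
```

Scaled: 0.001 m is 0.0013, 0.0005 m is 0.0007.

```bash
echo '[0.01, 0.0007, 0, 0, 0, 0.01, 0.0013, 0, 0, 0, 0.01, 0.0013, 0, 0, 0]' > m.json && python3 drive.py m.json
echo '[0.01, 0.0007, 0, 0, 0, 0.01, 0.0013, 0, 0, 0, 0.01, 0.0013, 0, 0, 0]' > m.json && python3 drive.py m.json
```

```text
time: 16.78
tool_pos: [0.5479, -0.0142, 0.0376]
ee_rot: [2.213, 2.219, -0.003]
force: [0.4, -13.0, 5.3]
grip_width: 0.0236
finger_force: 59.7
time: 17.03
tool_pos: [0.548, -0.0133, 0.0376]
ee_rot: [2.213, 2.219, -0.004]
force: [-0.1, -14.0, 5.3]
grip_width: 0.0231
finger_force: 59.7
```

Scaled: 0.0005 m is 0.0007.

```bash
echo '[0.01, 0.0007, 0, 0, 0, 0.01, 0.0007, 0, 0, 0]' > m.json && python3 drive.py m.json | sed -n '2p;4p'
echo '[0.01, 0.0007, 0, 0, 0, 0.01, 0.0007, 0, 0, 0]' > m.json && python3 drive.py m.json| sed -n '2p;4p'
echo '[0.01, 0.0007, 0, 0, 0, 0.01, 0.0007, 0, 0, 0]' > m.json && python3 drive.py m.json| sed -n '2p;4p'
```

```text
tool_pos: [0.548, -0.013, 0.0376]
force: [-0.2, -14.9, 5.9]
tool_pos: [0.5479, -0.013, 0.0376]
force: [-1.4, -15.7, 5.7]
tool_pos: [0.5479, -0.013, 0.0377]
force: [-1.6, -17.9, 5.7]
```

The tool has stopped advancing while the force rises, so the nose is on the stop. I'll add a little preload and check it by eye.

Scaled: 0.001 m is 0.0013, 0.0005 m is 0.0007.

```bash
echo '[0.01, 0.0007, 0, 0, 0, 0.01, 0.0013, 0, 0, 0, 0.01, 0.0013, 0, 0, 0, 0.01, 0.0013, 0, 0, 0, 0.01, 0.0013, 0, 0, 0]' > m.json && python3 drive.py m.json
python3 - <<'E'
from h import *
s=capture("scene");t=capture("top")
a=cv2.resize(s["image"][160:300,370:540],None,fx=2.35,fy=2.35,interpolation=2);b=cv2.resize(t["image"][170:310,150:320],(a.shape[1],a.shape[0]),interpolation=2)
cv2.imwrite("pics/e1.png",np.hstack([a,b])[:,:,::-1])
E
```

```text
time: 17.95
tool_pos: [0.5479, -0.013, 0.0378]
ee_rot: [2.21, 2.218, -0.008]
force: [-1.7, -19.6, 7.5]
grip_width: 0.023
finger_force: 59.9
```

View pics/e1.png

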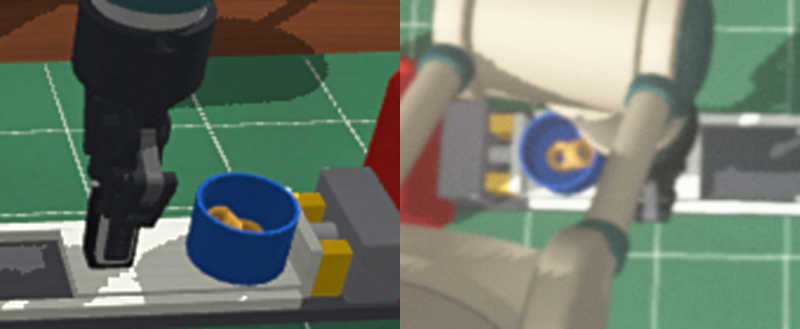

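The nose plate sits against both yellow pads (scene half (315,265), top half (515,150)). Both collars are in the cup and the push is steady at about 20 N, so I'm handing in.

```bash
python3 -c "
from bench import robot, status, workorder, capture
s=status.state();print(s['time'],s['force'],s['tool_pos'])
print(workorder.finish_job())"
```

```text
18.05 [ -1.09152681 -20.19227323   7.27021835] [ 0.5479197  -0.0129544   0.03782494]
the job is handed in; nothing more can be done
None
```

Job handed in at 18.05 s: both brass collars are in the blue cup, and the gripper is still holding the shuttle on the yellow stop at about 20 N; the black collar and die block were never touched.

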